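# Fit the roller into the pipe-support stand

### The job

Fit the long roller into the pipe-support stand: lay its axle into the open slots of the two forked cheeks so that both axle ends rest on the slot bottoms, and let go. Leave the short roller, which does not span the stand, where it lies.

Things in the scene. Friction and masses are not known exactly. Their poses are not given: they have to be found in the camera images.
- long_roller: The roller that fits: grey plastic drum 44 mm in diameter and 88 mm long on a steel axle 12 mm in diameter and 150 mm long (31 mm of bare axle each side), about 0.35 kg, lying on the table. Origin: centre of the roller, on the axle, 22 mm above the table as it lies. Its y axis runs along the axle; both ends are alike; x and z turn as it rolls.
- short_roller: The wrong roller, same look and same 44 mm drum diameter but drum 56 mm long and axle only 96 mm long, too short to reach from cheek to cheek; lying on the table near the long one, leave it alone. Origin: its centre on the axle, y along the axle.
- stand: Grey steel pipe-support stand fixed to the table: base plate 84 x 150 x 8 mm with two upright forked cheeks, 6 mm thick, centred at y = -58 and +58 mm (110 mm clear between them); fork tips about 100 mm above the table. Origin: centre of the base plate's underside; z up, y runs from slot to slot (the fitted axle's direction), x across the slots.
- stand_seat (a point): Point midway between the two slots where the centre of the fitted roller lies, 62 mm above the table; axes as the stand's. Each slot is open to the top: 18 mm wide, floor 56 mm above the table, straight sides up to 77 mm, above that a flared mouth about 50 mm wide at the top.
There are look-alikes about, which are no part of the job. There is more than one size of the stand; the job needs the larger.

How it is judged:
By the outcome, as a careful person would: the job done as asked, in the order asked, and still so for the second after the job is handed in, with the robot touching nothing.
It also fails if it takes over 35 s, if anything falls off the work surface, if the arm or the gripper's body presses on something with over 40 N, if the wrist force passes 120 N, or if a joint passes its speed limit or range.

### The arm

A 7-joint arm with a two-finger parallel gripper is mounted at the origin on a cart in front of the work surface, level with it; the furniture and walls round the work are solid. World frame = base frame: x ahead of the robot, y to its left, z up, the work surface at z = 0. Lengths are in m, angles in rad, forces in N, time in s.
With the tool pointing down it reaches from about 0.4 to 0.85 m from the base axis. Payload 10.4 kg.
Tool frame: the origin (TCP) lies at the very end of the fingers, on their centre line; the grasp point (between the pads) lies 19 mm behind it (manip.pinch_z is the distance from the TCP to the grasp point, in m); z points along the fingers, y is the line along which they close (so a half turn about z gives the same grasp; the last joint's range is limited). The gripper opens to 85 mm and grips with 20 to 120 N. Pads are 22 mm wide; open, the fingers measure 114 mm over their backs; the gripper's body (76 mm by 85 mm) begins 54 mm behind the grasp point. The pads swing forward as they close: fully open they stand 13 mm farther back than shut.
Start: joints at [-1.238, 0.332, -0.065, 1.46, 0.022, 1.35, -0.088], TCP at [0.218, 0.586, 0.231] pointing down, gripper open.
Joint ranges: [-2.6, 2.6], [-0.5, 2.12], [-1.47, 1.34], [0.16, 2.42], [-1.27, 4.41], [0.06, 2.06], [-2.6, 2.6]. Speed limits (rad/s): [2.22, 2.22, 2.79, 2.79, 3.14, 3.14, 3.14].

### API

Orientations are given as a unit quaternion [x, y, z, w].
In Python, from workcell import manip gives the robot as it stands. The module is installed in compiled form; this text tells all that it offers.
- The arm moves only by the shell command python3 -m creep 'ROWS' [OPENING] [FORCE]. ROWS is a JSON object of lists of equal length, an entry for each row: "slide": the shift along the tool's x, y, z in m, a list of three; "twist": the turn about the tool's z in degrees. A call has 1 to 8 rows; each row shifts and turns the commanded pose from where the row before left it, along the tool's axes as they then stand; what a row does not reach is not made up. A row lasts 1/8 s, in which the tool goes at most 62.5 mm and 10.7 degrees, less where a joint would pass 70% of its speed; a pose out of reach is approached as far as the arm can. A call with a gripper value outside its range is refused whole. OPENING is the opening in per cent of the stroke, from 0 (shut) to 100 (fully open), set as the call begins (- or left out, the last holds). The fingers move at their own pace and stop on an object; FORCE is the grip in N (left out, the last holds). Time passes only in rows, so rows that do not move let the fingers close. It gives the time, the measured TCP pose, the force, the opening and the grip force at its end, in the units of the state.
- manip.get_obs(): the state, without advancing time (a new reading comes with each control period).
- manip.camera(name): name is "side" or "top" or "wrist"; returns (picture, depth): 400x640x3 uint8, blue, green, red; 400x640 float32, m along the optical axis (not along the pixel's ray), 0 where there is no reading.
- manip.camera_params(name): a dict with "intrinsics" (3x3 intrinsics, pixels), "dist_coeffs" ([k1, k2, p1, p2, k3] as OpenCV has them; the pictures are not rectified), "R" (3x3) and "t" (3): a world point X has camera coordinates R X + t. Camera axes: x right, y down, z forward; pixel columns grow to the right and rows downward; lengths in m; the calibration is good to about 2 mm. A picture is of the moment at which its call begins: read the wrist's pose just before it. camera_params takes no time and is no camera call; for the wrist camera it gives the pose at the moment of the call.
- manip.hand_in(): hands the job in; it is judged then, once.
The state is a dict: "clock": time; "joint_pos": joint angles; "joint_velocities": joint speeds; "tau": joint torques, N m; "position": TCP position; "ee_rot": TCP orientation; "ft_force": force on the tool from outside, world axes, zero at the start; "torque": the same for the moment, N m; "grip_width": opening from 0.0 (shut) to 1.0 (fully open); "grasp_force": force on a finger pad.
Only numpy, scipy, OpenCV 4.12 (cv2) and the standard library are available. Lean on these libraries where they do the work, as an engineer would, in place of code of your own. Each camera call takes 0.05 s, during which the arm holds its last target. There are 200 camera calls.

## Working session

There is one attempt and no reset: what is moved stays moved. The work goes in short steps, Python scripts to look and compute and a shell command to move; the robot and the scene stay as the last step left them, time stands still between calls to the robot, and variables do not carry over. Pictures are saved under pics/ and viewed, at most 10 in all, crops included, and the job is handed in when it is done.

```bash
mkdir -p pics
cat > h.py <<'E'
import numpy as np, cv2
from workcell import manip
def world(name,uv,d,p=None):
    p=p or manip.camera_params(name)
    K=np.array(p["intrinsics"]);D=np.array(p["dist_coeffs"])
    n=cv2.undistortPoints(np.array(uv,float).reshape(-1,1,2),K,D).reshape(-1,2)
    d=np.asarray(d,float).reshape(-1,1)
    c=np.hstack([n*d,d])
    return (c-np.array(p["t"]))@np.array(p["R"])
def cloud(name,pic_depth,p):
    h,w=pic_depth.shape
    vv,uu=np.mgrid[0:h,0:w]
    return world(name,np.stack([uu,vv],-1).reshape(-1,2),pic_depth.ravel(),p).reshape(h,w,3)
def grab(name,tag):
    p=manip.camera_params(name); im,d=manip.camera(name)
    cv2.imwrite(f"pics/{tag}.png",im); np.savez(f"{tag}.npz",im=im,d=d,X=cloud(name,d,p))
    return im,d,p
E
python3 - <<'E'
from h import *
print(manip.get_obs())
for n in("top","side"):
    im,d,p=grab(n,n+"0"); print(n,p)
E
```

```text
{'clock': 0.0, 'joint_pos': array([-1.23757771,  0.33284496, -0.06472112,  1.46097225,  0.02161851,
        1.34985804, -0.088481  ]), 'joint_velocities': array([ 0.00064399,  0.00159614,  0.0019534 , -0.00193145, -0.00038751,
        0.00137442,  0.00032931]), 'tau': array([-2.13148346e-04, -6.25440645e+01,  4.91367630e-02, -3.91620326e+01,
        1.61715393e-02,  9.63205355e-03, -1.38370117e-05]), 'position': array([0.21759177, 0.58550027, 0.23051801]), 'ee_rot': array([ 1.76940400e-01,  9.84221324e-01, -6.87852648e-04, -8.52497436e-05]), 'ft_force': array([-0.08204563,  0.05348377,  0.20786484]), 'torque': array([-0.00199643, -0.01863906, -0.01607262]), 'grasp_force': 0.0, 'grip_width': 1.0005582510450066}
top {'intrinsics': array([[412.80801313,   0.        , 314.19116731],
       [  0.        , 412.80801313, 200.0894582 ],
       [  0.        ,   0.        ,   1.        ]]), 'dist_coeffs': array([-0.10997405,  0.        ,  0.        ,  0.        ,  0.        ]), 'R': array([[ 5.74644973e-04, -9.99964193e-01, -8.44283973e-03],
       [-9.85845726e-01,  8.48985397e-04, -1.67652867e-01],
       [ 1.67654032e-01,  8.41967833e-03, -9.85809938e-01]]), 't': array([0.00165296, 0.53107762, 0.84443531])}
side {'intrinsics': array([[396.1041065 ,   0.        , 323.49015359],
       [  0.        , 396.1041065 , 206.04608784],
       [  0.        ,   0.        ,   1.        ]]), 'dist_coeffs': array([0.02561513, 0.        , 0.        , 0.        , 0.        ]), 'R': array([[ 0.97970059, -0.20027673,  0.00871659],
       [-0.11790293, -0.61082538, -0.78293758],
       [ 0.16212849,  0.7660167 , -0.6220392 ]]), 't': array([-0.49192352,  0.11738651,  0.81569   ])}
```

View pics/top0.png

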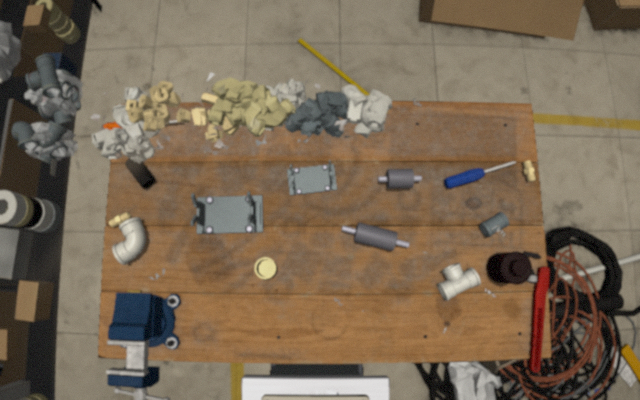

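View pics/side0.png

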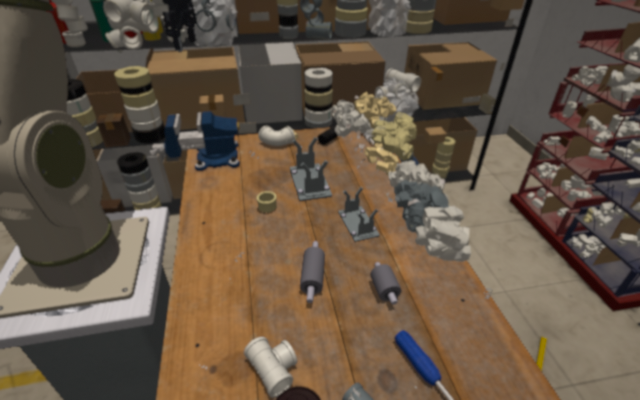

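Run:
```python
from h import *
im,d,p=grab("wrist","wrist0"); print(p["R"],p["t"], manip.get_obs()["position"])
T=np.load("top0.npz");X=T["X"];S=np.load("side0.npz")
def at(X,u,v):return np.round(X[v,u],3)
for n,u,v in [("longL",346,229),("longC",375,237),("longR",405,244),("shortL",381,179),("shortC",400,179),("shortR",419,179),("bigplate",230,215),("bigL",198,215),("bigR",260,214),("smallplate",312,180)]: print(n,at(X,u,v))
print("side",at(S["X"],313,270),at(S["X"],188,53))
# height map blobs: big stand fork tops
m=(X[...,2]>.012)&(X[...,2]<.12)
for n,(u0,v0,u1,v1) in dict(big=(185,185,270,240),small=(282,160,342,197),long=(335,218,415,255),short=(374,163,425,193)).items():
    P=X[v0:v1,u0:u1][m[v0:v1,u0:u1]]; print(n,len(P),P.min(0).round(3),P.max(0).round(3))
a=T["im"][140:260,180:430]; cv2.imwrite("pics/crop.png",cv2.resize(a,None,fx=3.2,fy=3.2,interpolation=cv2.INTER_CUBIC))
```

```text
[[ 3.48576097e-01  9.37280458e-01 -2.18005381e-04]
 [ 8.93819177e-01 -3.32342753e-01  3.01057427e-01]
 [ 2.82102790e-01 -1.05136280e-01 -9.53605987e-01]] [-0.62459051 -0.03763675  0.38179786] [0.21760885 0.58562684 0.23072888]
longL [ 0.47  -0.068  0.026]
longC [ 0.452 -0.128  0.042]
longR [ 0.437 -0.195  0.03 ]
shortL [ 0.581 -0.147  0.027]
shortC [ 0.578 -0.186  0.042]
shortR [ 0.581 -0.231  0.029]
bigplate [0.503 0.191 0.009]
bigL [0.497 0.249 0.058]
bigR [0.505 0.122 0.015]
smallplate [0.584 0.007 0.006]
side [ 0.451 -0.148  0.044] [ 0.107  1.53  -0.059]
big 624 [0.465 0.12  0.012] [0.542 0.259 0.103]
small 135 [ 0.557 -0.038  0.012] [0.614 0.053 0.074]
long 953 [ 0.425 -0.202  0.017] [ 0.483 -0.059  0.049]
short 614 [ 0.561 -0.237  0.016] [ 0.604 -0.14   0.048]
```

View pics/crop.png

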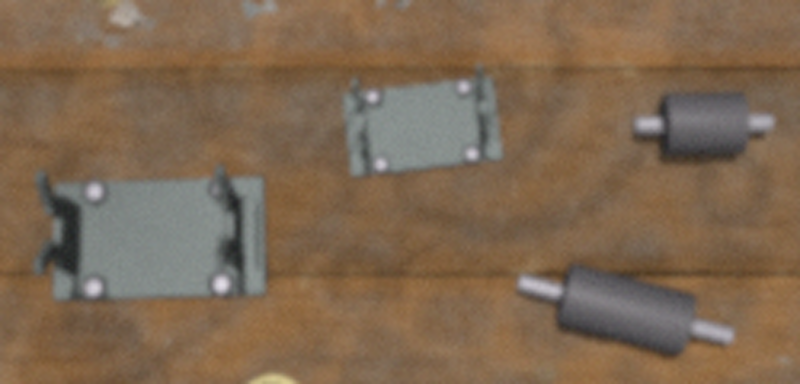

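```bash
cat >> h.py <<'E'
def tool(o=None):
    from scipy.spatial.transform import Rotation as R
    o=o or manip.get_obs(); return np.array(o["position"]),R.from_quat(o["ee_rot"]).as_matrix()
def need(target,ydir_deg=None):
    p,M=tool(); s="tool slide mm "+str((M.T@(np.array(target)-p)*1000).round(1))
    a=np.degrees(np.arctan2(M[1,1],M[0,1]))
    if ydir_deg is not None: s+=" twist %.2f"%(-((ydir_deg-a+90)%180-90))
    print(s,"| tcp",p.round(4),"yang %.2f"%a,"tilt",M[:2,2].round(3))
E
python3 - <<'E'
from h import *
T=np.load("top0.npz");X=T["X"];im=T["im"]
def box(u0,v0,u1,v1):return X[v0:v1,u0:u1].reshape(-1,3),im[v0:v1,u0:u1].reshape(-1,3)
P,_=box(335,218,415,255);Q=P[(P[:,2]>.014)&(P[:,2]<.06)]
r=cv2.minAreaRect(Q[:,:2].astype(np.float32)*1000);print("long",r)
D=P[P[:,2]>.032];r=cv2.minAreaRect(D[:,:2].astype(np.float32)*1000);print("drum",r, D[:,2].max())
P,C=box(185,185,270,240);C=C.astype(int);g=(abs(C[:,2]-C[:,0])<25)
Q=P[g&(P[:,2]<.016)&(P[:,2]>.003)];r=cv2.minAreaRect(Q[:,:2].astype(np.float32)*1000);print("plate",r)
Q=P[(P[:,2]>.075)&(P[:,2]<.12)];print("tips",len(Q));
for s in(Q[Q[:,1]>.19],Q[Q[:,1]<.19]):print(s.mean(0).round(4),s.min(0).round(3),s.max(0).round(3))
S=np.load("side0.npz");X2=S["X"][130:205,285:335].reshape(-1,3);Q=X2[(X2[:,2]>.07)&(X2[:,2]<.12)&(X2[:,1]<.3)]
for s in(Q[Q[:,1]>.19],Q[Q[:,1]<.19]):print("side",len(s),s.mean(0).round(4),s.min(0).round(3),s.max(0).round(3))
need([.452,-.131,.2],-14.6); need([.45,.40,.25])
E
```

```text
long ((454.7967529296875, -130.8951416015625), (148.22726440429688, 42.91429901123047), 75.95378875732422)
drum ((442.3962707519531, -87.23883056640625), (72.84569549560547, 189.07589721679688), 15.533309936523438) 0.9215033588035808
plate ((505.43048095703125, 192.6854248046875), (84.76819610595703, 148.75442504882812), 1.7783820629119873)
tips 192
[0.5044 0.2499 0.09  ] [0.471 0.246 0.076] [0.536 0.255 0.103]
[0.5075 0.1345 0.0904] [0.473 0.131 0.076] [0.539 0.138 0.102]
side 114 [0.5032 0.2505 0.0873] [0.469 0.247 0.07 ] [0.536 0.257 0.103]
side 126 [0.5054 0.1338 0.0857] [0.472 0.129 0.07 ] [0.537 0.141 0.102]
tool slide mm [-469.3 -590.1   31.3] twist 84.22 | tcp [0.2176 0.5856 0.2307] yang 69.62 tilt [-0.    -0.001]
tool slide mm [-282.5  -93.1  -19.2] | tcp [0.2176 0.5856 0.2307] yang 69.62 tilt [-0.    -0.001]
```

```bash
python3 -m creep '{"slide":[[-0.056,-0.018,-0.004],[-0.056,-0.018,-0.004],[-0.056,-0.018,-0.004],[-0.056,-0.018,-0.004],[-0.056,-0.018,-0.004],[-0.019,-0.050,0],[-0.019,-0.050,0],[-0.019,-0.050,0]],"twist":[0,0,0,0,0,0,0,0]}' 100
python3 -m creep '{"slide":[[-0.019,-0.050,0],[-0.019,-0.050,0],[-0.019,-0.050,0],[-0.019,-0.050,0],[-0.019,-0.050,0],[-0.019,-0.050,0],[-0.019,-0.050,0],[0,0,0.04]],"twist":[0,0,0,0,0,0,0,0]}'
python3 -m creep '{"slide":[[0,0,0],[0,0,0],[0,0,0],[0,0,0],[0,0,0],[0,0,0],[0,0,0],[0,0,0]],"twist":[10.5,10.5,10.5,10.5,10.5,10.5,10.5,10.5]}'
python3 -c "
from h import *
need([.4548,-.131,.17],-14.05);print(manip.get_obs()['joint_pos'])"
```

```text
clock: 1.15
position: [0.4498, 0.2416, 0.2511]
ee_rot: [0.177, 0.984, -0.0, -0.0]
ft_force: [-0.1, -0.1, 0.6]
grip_width: 1.001
grasp_force: 0.0
clock: 2.15
position: [0.4538, -0.1354, 0.2131]
ee_rot: [0.18, 0.984, 0.0, 0.003]
ft_force: [1.0, 1.7, -1.1]
grip_width: 0.999
grasp_force: 0.0
clock: 3.15
position: [0.4526, -0.1309, 0.2111]
ee_rot: [0.792, 0.611, -0.0, -0.0]
ft_force: [0.0, 0.8, -0.3]
grip_width: 0.999
grasp_force: 0.0
tool slide mm [ 0.4  2.2 41.1] twist -0.69 | tcp [ 0.4526 -0.1309  0.2111] yang -14.74 tilt [-0.  0.]
[-0.36835351 -0.02155662  0.55275971  1.90494173  0.01175078  1.25529423
 -0.07655825]
```

Run:
```python
from h import *
im,d,p=grab("wrist","wrist1")
X=np.load("wrist1.npz")["X"]
m=(d>0)&(X[...,2]>.008)&(X[...,2]<.06)&(abs(X[...,0]-.455)<.06)&(abs(X[...,1]+.13)<.1)
Q=X[m];print(len(Q),Q[:,2].max())
print("all",cv2.minAreaRect(Q[:,:2].astype(np.float32)*1000))
D=Q[Q[:,2]>.03];print("drum",cv2.minAreaRect(D[:,:2].astype(np.float32)*1000))
T=Q[Q[:,2]>.042];c=T[:,:2].mean(0);w,v=np.linalg.eigh(np.cov(T[:,:2].T));print("top",c,np.degrees(np.arctan2(*v[::-1,1])))
need([.4548,-.131,.17],-14.05)
```

```text
4314 0.04758950265242365
all ((452.22344970703125, -130.33384704589844), (150.08802795410156, 44.0062141418457), 75.4978256225586)
drum ((452.3626403808594, -129.8260498046875), (149.02700805664062, 41.78620910644531), 75.59204864501953)
top [ 0.45287817 -0.12784154] 75.49358595265853
tool slide mm [ 0.4  2.2 41.1] twist -1.22 | tcp [ 0.4526 -0.1309  0.2111] yang -15.27 tilt [-0.  0.]
```

View pics/wrist1.png

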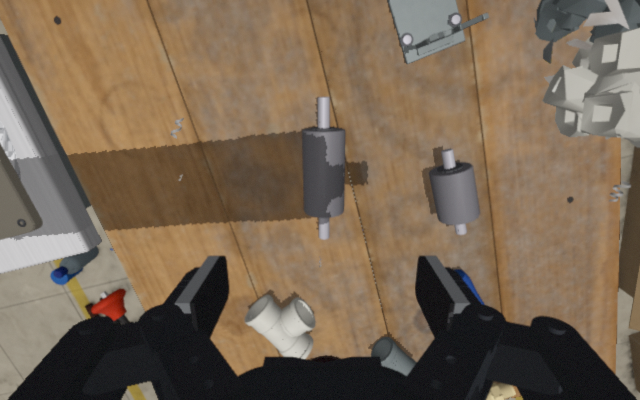

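```bash
python3 -m creep '{"slide":[[0,0,0.035],[0,0,0.035],[0,0,0.035],[0,0,0.035],[0,0,0.03],[0,0,0.02],[0,0,0.01],[0,0,0]],"twist":[-0.8,0,0,0,0,0,0,0]}' 100
python3 -c "
from h import *
need([.4525,-.1303,.003],-14.5);print(manip.get_obs()['ft_force'])"
```

```text
clock: 4.2
position: [0.4525, -0.1309, 0.0111]
ee_rot: [0.785, 0.619, -0.0, -0.0]
ft_force: [-0.1, -1.3, 0.3]
grip_width: 1.004
grasp_force: 0.0
tool slide mm [ 0.5 -0.1  8.1] twist 0.99 | tcp [ 0.4525 -0.1309  0.0111] yang -13.51 tilt [-0.001 -0.   ]
[-0.12481085 -1.33945716  0.34601175]
```

```bash
python3 -m creep '{"slide":[[0,0,0.007],[0,0,0]],"twist":[0.9,0]}'
python3 -m creep '{"slide":[[0,0,0],[0,0,0],[0,0,0],[0,0,0],[0,0,0],[0,0,0]],"twist":[0,0,0,0,0,0]}' 0 60
```

```text
clock: 4.45
position: [0.4528, -0.1308, 0.0043]
ee_rot: [0.791, 0.612, 0.0, 0.0]
ft_force: [0.7, -1.1, 0.2]
grip_width: 0.996
grasp_force: 0.0
clock: 5.2
position: [0.4532, -0.1309, 0.0048]
ee_rot: [0.791, 0.612, 0.0, 0.0]
ft_force: [-0.6, 1.0, 5.2]
grip_width: 0.504
grasp_force: 60.4
```

```bash
python3 -m creep '{"slide":[[0,0,-0.01],[0,0,-0.02],[0,0,-0.035],[0,0,-0.035],[0,0,-0.035],[0,0,-0.025],[0,0,0],[0,0,0]],"twist":[0,0,0,0,0,0,0,0]}'
python3 -c "
from h import *
need([.5054,.1925,.165],1.6);print(manip.get_obs()['ft_force'])"
```

```text
clock: 6.2
position: [0.452, -0.1307, 0.1632]
ee_rot: [0.791, 0.612, -0.0, -0.001]
ft_force: [0.6, 1.0, -2.6]
grip_width: 0.501
grasp_force: 62.3
tool slide mm [326.3 -29.1  -1.8] twist -16.08 | tcp [ 0.452  -0.1307  0.1632] yang -14.48 tilt [-0.001  0.   ]
[ 0.55467841  0.97642625 -2.63120059]
```

```bash
python3 -m creep '{"slide":[[0.03,-0.003,0],[0.042,-0.004,0],[0.045,-0.004,0],[0.045,-0.004,0],[0.045,-0.004,0],[0.045,-0.004,0],[0.044,-0.004,0],[0.03,-0.002,0]],"twist":[0,0,0,0,0,0,0,0]}'
python3 -m creep '{"slide":[[0,0,0],[0,0,0],[0,0,0],[0,0,0],[0,0,0]],"twist":[-5,-6,-5,0,0]}'
python3 - <<'E'
from h import *
need([.5054,.1925,.165],1.6)
im,d,p=grab("wrist","wrist2");grab("side","side2");grab("top","top2")
need([.5054,.1925,.165],1.6)
a=cv2.imread("pics/side2.png")[90:250,240:400]
cv2.imwrite("pics/m2.png",np.hstack([cv2.resize(a,(400,400)),cv2.resize(cv2.imread("pics/top2.png")[165:255,185:275],(400,400))]))
E
```

```text
clock: 7.2
position: [0.5052, 0.1939, 0.1622]
ee_rot: [0.79, 0.613, -0.001, -0.0]
ft_force: [0.2, -0.3, -4.2]
grip_width: 0.499
grasp_force: 62.3
clock: 7.82
position: [0.5058, 0.1918, 0.1634]
ee_rot: [0.698, 0.716, -0.001, -0.0]
ft_force: [0.1, -0.1, -4.2]
grip_width: 0.504
grasp_force: 62.3
tool slide mm [ 0.8 -0.4 -1.6] twist -0.20 | tcp [0.5058 0.1918 0.1634] yang 1.40 tilt [-0.001 -0.001]
tool slide mm [ 0.6 -0.7 -1. ] twist -0.14 | tcp [0.5061 0.192  0.164 ] yang 1.46 tilt [-0. -0.]
```

View pics/wrist2.png

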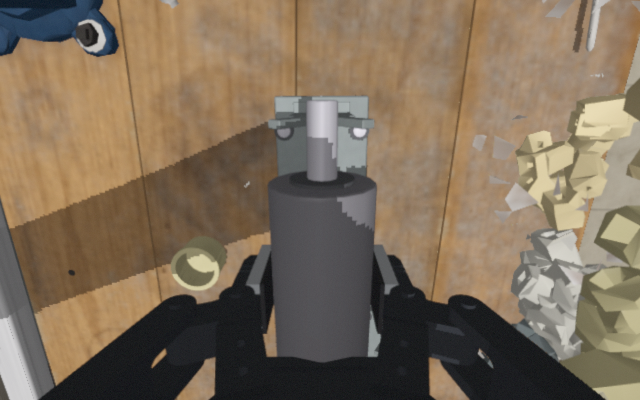

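View pics/m2.png

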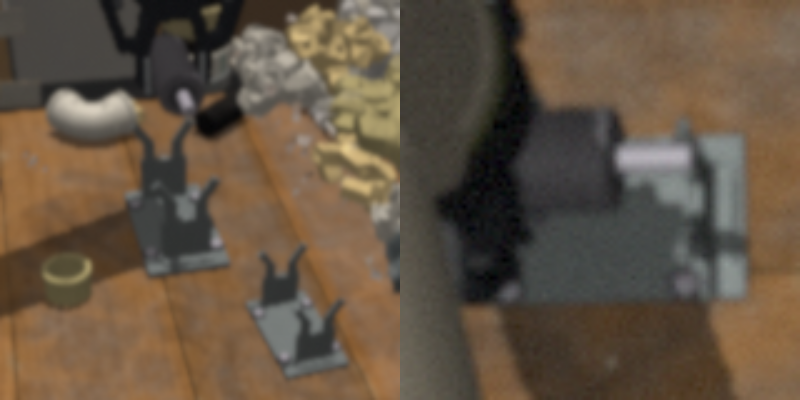

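Run:
```python
from h import *
X=np.load("wrist2.npz")["X"];T=np.load("top2.npz")["X"]
def b(X,u0,v0,u1,v1,lo,hi):
    P=X[v0:v1,u0:u1].reshape(-1,3);return P[(P[:,2]>lo)&(P[:,2]<hi)]
for v in range(102,180,12):
    P=b(X,300,v,345,v+12,.13,.25)
    if len(P): 
        k=P[P[:,2]>np.percentile(P[:,2],70)]
        print("axle",v,P.mean(0).round(4),"ztop",k[:,2].mean().round(4),"ext",P.min(0).round(3),P.max(0).round(3))
for v in (190,205,220,235,250):
    P=b(X,275,v,372,v+3,.13,.25);print("drum",v,len(P),P[:,0].min().round(4),P[:,0].max().round(4),P[:,1].mean().round(4),np.percentile(P[:,2],95).round(4))
for nm,(u0,v0,u1,v1) in dict(tipL=(262,112,306,135),tipR=(340,112,378,135)).items():
    P=b(X,u0,v0,u1,v1,.07,.12);print(nm,len(P),P.mean(0).round(4),P.min(0).round(4),P.max(0).round(4))
# top camera: near axle end
for u in range(322,345,5):
    uu=185+(u-185); 
P=b(T,232,190,262,212,.14,.22);print("top axle/drum",len(P))
for lo in np.arange(.09,.2,.01):
    k=P[(P[:,1]>=lo)&(P[:,1]<lo+.01)]
    if len(k)>3: print(round(lo,3),len(k),k.mean(0).round(4),k[:,2].max().round(4),k[:,0].min().round(4),k[:,0].max().round(4))
```

```text
axle 102 [0.5022 0.2651 0.1872] ztop 0.1886 ext [0.496 0.263 0.182] [0.508 0.267 0.19 ]
axle 114 [0.5023 0.2608 0.1872] ztop 0.1887 ext [0.496 0.258 0.182] [0.508 0.263 0.19 ]
axle 126 [0.5024 0.2565 0.1871] ztop 0.1887 ext [0.496 0.254 0.182] [0.508 0.259 0.19 ]
axle 138 [0.5024 0.2521 0.1871] ztop 0.1886 ext [0.497 0.249 0.182] [0.508 0.255 0.19 ]
axle 150 [0.5025 0.2477 0.1873] ztop 0.1888 ext [0.497 0.245 0.182] [0.508 0.25  0.19 ]
axle 162 [0.5028 0.2425 0.1857] ztop 0.1886 ext [0.493 0.236 0.163] [0.513 0.246 0.19 ]
axle 174 [0.5031 0.2385 0.1879] ztop 0.1922 ext [0.494 0.237 0.176] [0.512 0.241 0.195]
drum 190 291 0.486 0.5213 0.2365 0.1985
drum 205 291 0.4861 0.5216 0.2326 0.2047
drum 220 290 0.4858 0.5222 0.227 0.2047
drum 235 290 0.4857 0.5226 0.2211 0.2048
drum 250 290 0.4855 0.5233 0.2151 0.2046
tipL 401 [0.4799 0.2515 0.0929] [0.4681 0.2478 0.0737] [0.491  0.2544 0.1034]
tipR 354 [0.5247 0.2528 0.0944] [0.5148 0.2492 0.0766] [0.5353 0.2556 0.103 ]
top axle/drum 168
0.11 13 [0.5066 0.118  0.186 ] 0.1901 0.5018 0.5111
0.12 35 [0.5063 0.1251 0.1865] 0.1897 0.5018 0.5114
0.13 30 [0.5064 0.1351 0.1864] 0.1898 0.502 0.5113
0.14 90 [0.5058 0.1465 0.1865] 0.1965 0.4867 0.526
```

```bash
python3 -m creep '{"slide":[[0,0,0.03],[0,0,0.03],[0,0,0.02],[0,0,0.008],[0,0,0]],"twist":[0,0,0,0,0]}'
python3 - <<'E'
from h import *
need([.5061,.192,.043],1.6)
im,d,p=grab("wrist","wrist3"); grab("side","side3")
X=np.load("wrist3.npz")["X"]
def b(u0,v0,u1,v1,lo,hi):
    P=X[v0:v1,u0:u1].reshape(-1,3);return P[(P[:,2]>lo)&(P[:,2]<hi)]
P=b(250,0,400,230,.06,.108); P=P[(P[:,1]>.244)]
A=P[P[:,1]>.257];print("axle end",A.mean(0).round(4),A.max(0).round(4),A.min(0).round(4))
F=P[(P[:,1]<.2565)&(P[:,1]>.246)]
for s in (F[F[:,0]<.492],F[F[:,0]>.513]):print("fork",len(s),s.min(0).round(4),s.max(0).round(4))
b=cv2.imread("pics/side3.png")[120:220,270:370]
cv2.imwrite("pics/m3.png",np.hstack([cv2.resize(im[40:240,220:420],(400,400)),cv2.resize(b,(400,400))]))
E
```

```text
clock: 8.6
position: [0.5062, 0.192, 0.0763]
ee_rot: [0.698, 0.716, -0.0, -0.0]
ft_force: [0.1, 0.7, -3.7]
grip_width: 0.503
grasp_force: 62.2
tool slide mm [ 0.  -0.1 33.3] twist -0.10 | tcp [0.5062 0.192  0.0763] yang 1.50 tilt [-0. -0.]
axle end [0.5026 0.2625 0.1   ] [0.5086 0.2679 0.1032] [0.4966 0.257  0.0918]
fork 901 [0.4735 0.248  0.0602] [0.492  0.2545 0.1025]
fork 1051 [0.513  0.2491 0.06  ] [0.5326 0.2557 0.1033]
```

View pics/m3.png

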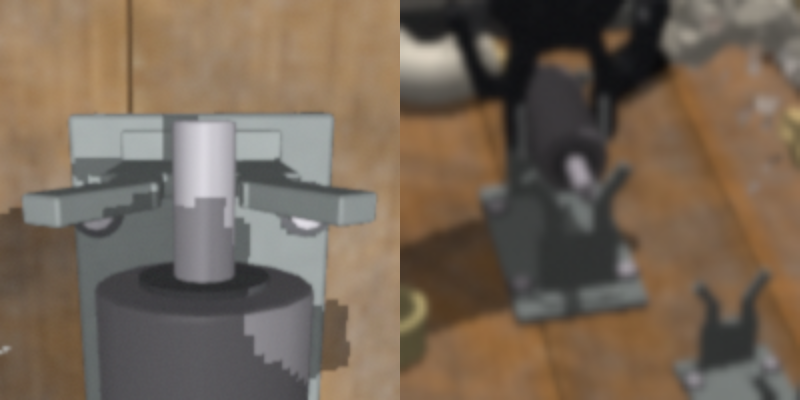

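```bash
python3 -m creep '{"slide":[[0,0,0.01],[0,0,0.01],[0,0,0.006],[0,0,0.003],[0,0,0]],"twist":[0,0,0,0,0]}'
```

```text
clock: 9.32
position: [0.5062, 0.192, 0.0471]
ee_rot: [0.698, 0.716, -0.0, -0.0]
ft_force: [0.0, -0.9, -3.4]
grip_width: 0.498
grasp_force: 62.3
```

```bash
python3 -m creep '{"slide":[[0,0,0.002],[0,0,0.001],[0,0,0]],"twist":[0,0,0]}'
```

```text
clock: 9.7
position: [0.5064, 0.1921, 0.0447]
ee_rot: [0.698, 0.716, 0.0, -0.0]
ft_force: [-2.0, 0.2, 0.4]
grip_width: 0.503
grasp_force: 62.8
```

```bash
python3 -m creep '{"slide":[[0,0,0.001],[0,0,0]],"twist":[0,0]}'
python3 -m creep '{"slide":[[0,0,0],[0,0,0],[0,0,0],[0,0,0],[0,0,0]],"twist":[0,0,0,0,0]}' 100
python3 -m creep '{"slide":[[0,0,-0.01],[0,0,-0.03],[0,0,-0.04],[0,0,-0.04],[0,0,-0.04],[0,0,-0.03],[0,0,0]],"twist":[0,0,0,0,0,0,0]}'
python3 - <<'E'
from h import *
im,d,p=grab("wrist","wrist4"); grab("side","side4")
X=np.load("wrist4.npz")["X"]
m=(d>0)&(X[...,2]>.055)&(X[...,2]<.12)&(abs(X[...,0]-.505)<.05)&(X[...,1]<.29)&(X[...,1]>.1)
P=X[m]
for lo in np.arange(.11,.28,.01):
    k=P[(P[:,1]>=lo)&(P[:,1]<lo+.01)&(abs(P[:,0]-.505)<.012)]
    if len(k): t=k[k[:,2]>np.percentile(k[:,2],80)];print(lo.round(2),t.mean(0).round(4))
b=cv2.imread("pics/side4.png")[120:220,270:370]
cv2.imwrite("pics/m4.png",np.hstack([cv2.resize(im[:,120:520],(400,400)),cv2.resize(b,(400,400))]))
print(manip.get_obs()["ft_force"])
E
```

```text
clock: 9.95
position: [0.5065, 0.1922, 0.0445]
ee_rot: [0.698, 0.716, 0.0, -0.0]
ft_force: [-6.2, -1.9, 11.8]
grip_width: 0.5
grasp_force: 64.1
clock: 10.58
position: [0.5062, 0.192, 0.0432]
ee_rot: [0.698, 0.716, 0.0, -0.0]
ft_force: [-1.0, 0.1, 0.8]
grip_width: 1.004
grasp_force: 0.0
clock: 11.45
position: [0.5074, 0.1924, 0.2365]
ee_rot: [0.698, 0.716, 0.003, 0.001]
ft_force: [0.7, -0.2, -0.1]
grip_width: 1.004
grasp_force: 0.0
0.11 [0.5056 0.1192 0.0703]
0.12 [0.5055 0.1253 0.0703]
0.13 [0.5045 0.1367 0.0783]
0.14 [0.5035 0.1495 0.0844]
0.15 [0.5049 0.1554 0.0862]
0.16 [0.5054 0.1652 0.0862]
0.17 [0.504  0.1748 0.086 ]
0.18 [0.5053 0.1852 0.0862]
0.19 [0.5048 0.1948 0.086 ]
0.2 [0.5042 0.205  0.0862]
0.21 [0.5038 0.2153 0.0863]
0.22 [0.5032 0.2255 0.0862]
0.23 [0.5032 0.2333 0.0859]
0.24 [0.5051 0.2472 0.0729]
0.25 [0.5139 0.2528 0.0814]
0.26 [0.5027 0.264  0.0705]
[-0.67444827 -0.70475755 -0.52509   ]
```

View pics/m4.png

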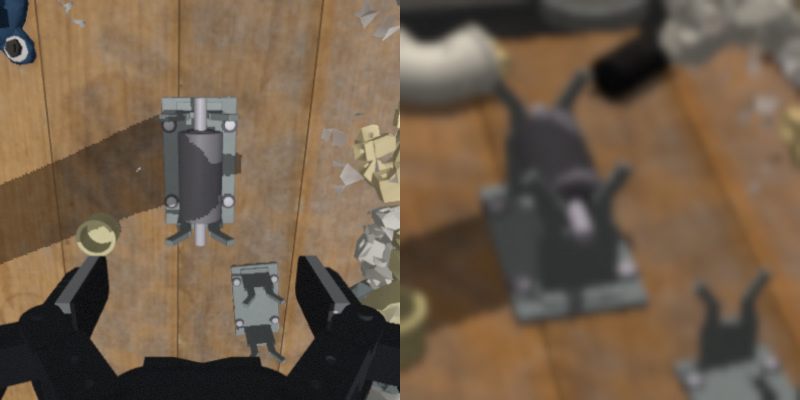

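The wrist picture shows the roller lying between the cheeks, with axle ends at (200,110) and (200,235) in both slots. Both ends sit at the same height, about 2 mm above nominal, which matches the camera's bias. The gripper is clear of everything.

```bash
python3 -c "
from workcell import manip
print(manip.hand_in())"
```

```text
the job is handed in; nothing more can be done
None
```

The long roller is seated in both slots of the larger stand and released, the short roller was not touched, and the job was handed in at about 11.6 s; no verdict was returned.

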